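# Find where the hose reel rubs and brake it there

## Robot

A 7-joint arm with a two-finger parallel gripper is mounted at the origin on the work surface. World frame = base frame: x ahead of the robot, y to its left, z up, the work surface at z = 0. Lengths are in m, angles in rad, forces in N, time in s.
With the tool pointing down it reaches from about 0.425 to 0.875 m from the base axis. Payload 4.7 kg.
Tool frame: the origin (TCP) lies midway between the tips of the shut fingers; the grasp point (between the pads) lies 19 mm behind it (ctrl.grip_point_offset is the distance from the TCP to the grasp point, in m); z points along the fingers, y is the line along which they close (so a half turn about z gives the same grasp; the last joint's range is limited). The gripper opens to 87 mm and grips with 3 to 60 N. Pads are 19 mm wide; open, the fingers measure 117 mm over their backs; the gripper's body (75 mm by 190 mm) begins 51 mm behind the grasp point.
Start: joints at [1.267, 0.321, -0.07, 1.45, 0.023, 1.371, -0.057], TCP at [0.203, -0.617, 0.223] pointing down, gripper open.
Joint ranges: [-2.86, 2.86], [-0.3, 2.09], [-1.38, 1.24], [0.06, 2.45], [-1.56, 4.7], [0.09, 2.05], [-2.69, 2.69]. Speed limits (rad/s): [2.57, 2.57, 3.14, 3.14, 3.14, 3.14, 3.14].

## Interface

Orientations are given as a rotation vector (axis times angle).
In Python, from bench import ctrl gives the robot as it stands. The module is installed in compiled form; this text tells all that it offers.
- The arm moves only by the shell command python3 -m handwheel 'ROWS' [OPENING] [FORCE]. ROWS is JSON, a list of rows, each an object of numbers: "x", "y", "z": the shift along the tool's x, y, z in m; "wx", "wy", "wz": the turn, a rotation vector about the tool's x, y, z in degrees. A call has 1 to 10 rows; each row is the pose to reach, as a shift and turn from the pose commanded when the call began, along the tool's axes at that moment; what a row does not reach only later rows make up. A row lasts 1/12 s, in which the tool goes at most 41.7 mm and 7.16 degrees, less where a joint would pass 70% of its speed; a pose out of reach is approached as far as the arm can. A call with a gripper value outside its range is refused whole. OPENING is the finger opening in m, from 0 to 0.087, set as the call begins (- or left out, the last holds). The fingers move at their own pace and stop on an object; FORCE is the grip in N (left out, the last holds). Time passes only in rows, so rows that repeat a pose let the fingers close. It gives the time, the measured TCP pose, the force, the opening and the grip force at its end, in the units of the state.
- ctrl.get_state(): the state, without advancing time (a new reading comes with each control period).
- ctrl.get_image(name): name is "scene" or "top"; returns a dict with "image" (420x560x3 uint8, red, green, blue), "K" (3x3 intrinsics, pixels), "world_to_cam" (4x4, takes a point from world to camera coordinates). Camera axes: x right, y down, z forward; pixel columns grow to the right and rows downward; lengths in m; the calibration is good to about 2 mm. A picture is of the moment at which its call begins. There is no depth.
- ctrl.close_job(): hands the job in; it is judged then, once.
The state is a dict: "time": time; "joint_positions": joint angles; "qd": joint speeds; "joint_torque": joint torques, N m; "position": TCP position; "tool_rot": TCP orientation; "ft_force": force on the tool from outside, world axes, zero at the start; "torque": the same for the moment, N m; "grip_width": opening from 0.0 (shut) to 1.0 (fully open); "grip_force": force on a finger pad.
Only numpy, scipy, OpenCV 4.12 (cv2) and the standard library are available. Lean on these libraries where they do the work, as an engineer would, in place of code of your own. Each camera call takes 0.05 s, during which the arm holds its last target. There are 200 camera calls.

## Task

The rim of this hand-wound air-hose reel is bent somewhere, too slightly to see, and drags on the hose guide arm. Take the crank handle and wind the drum slowly, feel for the place where it turns stiff, and leave the drum standing in the middle of that stiff stretch; then let go of the crank and push the brake lever in, firmly but without forcing it, until its pad presses on the rim, so that the drum stays there for straightening. Do not disturb the tools beside the reel.

Things in the scene. Friction and masses are not known exactly. Their poses are not given: they have to be found in the camera images.
- reel: Fixed plywood board (350 x 430 x 18 mm) with the reel's frame screwed on: dark steel side plate lying flat, its bent-up mounting foot (240 mm wide, top 123 mm above the bench) 167 mm to +x. Origin: on the bench under the drum's axis, which is vertical (z). The guide arm stands to +x of the axis, the brake lever to +y.
- guide: Hose guide arm: fixed upright steel bar 26 mm wide, 8 mm thick, with a small cross roller on top (186 mm above the bench), its inner face 132 mm from the drum's axis to the reel's +x, 2 mm outside the rim. Same frame as reel. The bent place of the upper rim presses on it; let go, the drum stays where it stands, also in the rub.
- drum: Empty grey drum, flanges of 260 mm diameter, top 154 mm above the bench; turns endlessly both ways about z through its origin (that of reel). Own +y points along the crank arm. Drag about 0.1 N m; over one stretch of about 0.4 rad a turn, at an unknown angle, it rises smoothly to 1.3 to 2 N m (15 to 20 N at the crank handle) and falls again: the rub, strongest in mid-stretch.
- crank_grip (a point): Middle of the crank handle, an upright black sleeve of 27 mm diameter and 74 mm length (from 164 to 238 mm above the bench) that spins freely on its pin, 90 mm from the drum's axis; this point is 212 mm above the bench. The crank arm under it is 161 mm above the bench.
- brake: Brake lever, a steel bar hinged 50 mm above the bench, 167 mm from the drum's axis to the reel's +y. Origin on the hinge, own z along the bar, own x the hinge. Off, it leans outward (+y) by 0.2 to 0.3 rad; upright, its rubber pad meets the rim and it will hardly go further. About 8 N at the ball moves it, about 20 N sets the pad firmly; it stays where it is left.
- brake_ball (a point): Centre of the black ball (30 mm diameter) on top of the brake lever, 178 mm from the hinge; about 221 mm above the bench when off, 228 mm when upright. It swings in the reel's y-z plane; to set the brake, push it from outside towards the drum's axis until the pad is felt to press on the rim, bar upright.
- mallet: Bystander: loose rubber-headed mallet, 270 mm long, lying on the bench to the right (reel's -y) of the board. Origin under its middle.
- spanner: Bystander: loose steel spanner, 180 mm long, lying on the bench to the right (reel's -y) of the board. Origin under its middle.
- coupling: Bystander: loose brass hose coupling, 32 mm diameter, 48 mm tall, standing on the bench to the left (reel's +y) of the board. Origin under its middle.

How it is judged:
By the outcome, as a careful person would: the job done as asked, in the order asked, and still so for the second after the job is handed in, with the robot touching nothing.
It also fails if it takes over 67 s, if anything falls off the work surface, if the arm or the gripper's body presses on something with over 40 N, if the wrist force passes 120 N, or if a joint passes its speed limit or range.

## Working session

There is one attempt and no reset: what is moved stays moved. The work goes in short steps, Python scripts to look and compute and a shell command to move; the robot and the scene stay as the last step left them, time stands still between calls to the robot, and variables do not carry over. Pictures are saved under pics/ and viewed, at most 10 in all, crops included, and the job is handed in when it is done.

```bash
mkdir -p pics
python3 - <<'E'
from bench import ctrl
import cv2,numpy as np
s=ctrl.get_state();print({k:np.round(v,3).tolist() for k,v in s.items()})
ims=[]
for n in("scene","top"):
    r=ctrl.get_image(n);np.savez(f"pics/{n}0.npz",**r);cv2.imwrite(f"pics/{n}0.png",r["image"][:,:,::-1])
    print(n,np.round(r["K"],1).tolist(),np.round(r["world_to_cam"],3).tolist())
E
```

```text
{'time': 0.0, 'joint_positions': [1.267, 0.322, -0.07, 1.452, 0.023, 1.371, -0.057], 'qd': [-0.001, 0.001, 0.001, -0.0, 0.002, -0.001, -0.001], 'joint_torque': [-0.0, -49.129, -0.405, -31.253, -0.064, 0.044, 0.0], 'position': [0.203, -0.617, 0.221], 'tool_rot': [-3.1, -0.497, 0.001], 'ft_force': [1.357, 0.626, 0.816], 'torque': [0.05, -0.003, 0.024], 'grip_force': 0.0, 'grip_width': 0.999}
scene [[534.2, 0.0, 284.3], [0.0, 534.2, 207.0], [0.0, 0.0, 1.0]] [[0.748, 0.664, 0.006, -0.39], [0.632, -0.71, -0.31, -0.357], [-0.201, 0.236, -0.951, 1.646], [0.0, 0.0, 0.0, 1.0]]
top [[431.0, 0.0, 272.4], [0.0, 431.0, 206.6], [0.0, 0.0, 1.0]] [[-0.01, -1.0, 0.026, -0.067], [-0.989, 0.006, -0.149, 0.576], [0.149, -0.027, -0.988, 1.067], [0.0, 0.0, 0.0, 1.0]]
```

View pics/scene0.png

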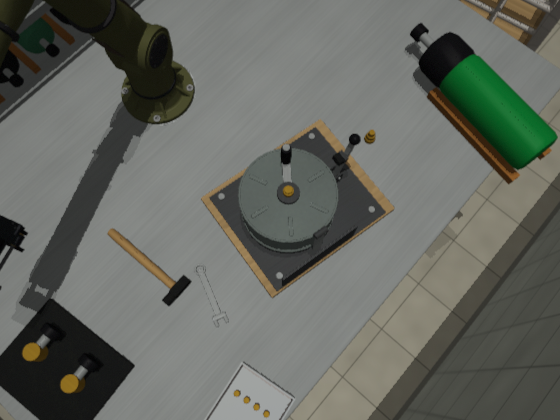

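View pics/top0.png

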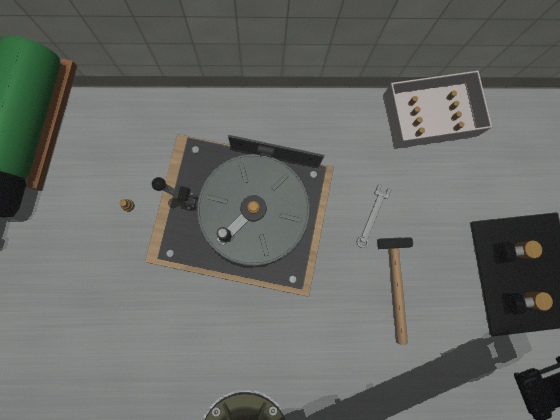

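The scene view shows the hub at (288,190), the handle cap at (286,148) and the ball at (354,139). In the top view the hub is at (254,207), the handle cap at (224,235), the ball at (158,184) and the coupling at (126,205).

```bash
cat > h.py <<'E'
import numpy as np,cv2
from scipy.spatial.transform import Rotation as R
def ray(r,p):
    T=r["world_to_cam"];d=T[:3,:3].T@np.linalg.solve(r["K"],[p[0],p[1],1]);return -T[:3,:3].T@T[:3,3],d/np.linalg.norm(d)
def plane(r,p,z):
    o,d=ray(r,p);return o+d*(z-o[2])/d[2]
def tri(ra,pa,rb,pb):
    A=np.zeros((3,3));b=np.zeros(3);L=[ray(ra,pa),ray(rb,pb)]
    for o,d in L: M=np.eye(3)-np.outer(d,d);A+=M;b+=M@o
    X=np.linalg.solve(A,b);return X,[np.linalg.norm((np.eye(3)-np.outer(d,d))@(X-o)) for o,d in L]
E
python3 - <<'E'
from h import *
S=dict(np.load("pics/scene0.npz"));T=dict(np.load("pics/top0.npz"))
def blob(r,c,w,f):
    x,y=c;im=r["image"][y-w:y+w+1,x-w:x+w+1].astype(int);m=f(im).astype(np.uint8)
    n,l,st,ce=cv2.connectedComponentsWithStats(m);i=1+np.argmax(st[1:,4]);print(c,np.round(ce[i]+[x-w,y-w],1),st[i].tolist());return ce[i]+[x-w,y-w]
org=lambda i:(i[...,0]-i[...,2]>60)
dark=lambda i:(i.max(2)<45)
for n,a,b,f,z,w in[("hub",(288,190),(254,207),org,.165,12),("ball",(354,139),(158,184),dark,.221,8),("coup",(370,136),(126,205),lambda i:i[...,0]-i[...,2]>40,.048,10)]:
    pa=blob(S,a,w,f);pb=blob(T,b,w,f);X,e=tri(S,pa,T,pb);print(n,np.round(X,4),np.round(e,4),np.round(plane(S,pa,z),4),np.round(plane(T,pb,z),4))
print("cap",[np.round(v,4) for v in tri(S,(286,148),T,(224,235))],plane(T,(224,235),.238),plane(S,(286,148),.238))
# board bolts (plate ~ z .022) in top
for p in[(195,150),(314,174),(293,279),(170,253)]:print("bolt",np.round(plane(T,p,.024),4))
for n,r,c in(("s",S,(240,100,360,200)),("t",T,(140,130,330,290))):
    x0,y0,x1,y1=c;im=r["image"][y0:y1,x0:x1,::-1];k=4 if n=="s" else 3.0
    cv2.imwrite(f"pics/c{n}.png",cv2.resize(im,None,fx=k,fy=k,interpolation=2))
a=cv2.imread("pics/cs.png");b=cv2.imread("pics/ct.png");b=cv2.resize(b,None,fx=.55,fy=.55)
o=np.zeros((400,480+b.shape[1],3),np.uint8);o[:,:480]=a;o[:b.shape[0],480:]=b;cv2.imwrite("pics/crop.png",o[:, :800])
E
```

```text
(288, 190) [287.9 190.4] [7, 8, 11, 10, 89]
(254, 207) [252.7 206.5] [6, 7, 11, 11, 88]
hub [ 0.5554 -0.0246  0.1758] [0.0012 0.0012] [ 0.5523 -0.0226  0.165 ] [ 0.5577 -0.0234  0.165 ]
(354, 139) [354.  139.2] [3, 3, 11, 12, 97]
(158, 184) [158.4 183.8] [2, 2, 14, 13, 133]
ball [0.5994 0.1781 0.2214] [0.0011 0.0011] [0.5989 0.1772 0.221 ] [0.6001 0.1792 0.221 ]
(370, 136) [369.9 136.3] [5, 4, 10, 13, 104]
(126, 205) [124.1 203.4] [4, 5, 10, 9, 54]
coup [0.5885 0.3121 0.0177] [0.004 0.004] [0.5926 0.2934 0.048 ] [0.5855 0.3063 0.048 ]
cap [array([0.4884, 0.0378, 0.2329]), array([0.0024, 0.0024])] [0.48661897 0.035395   0.238     ] [0.4911558  0.03808728 0.238     ]
bolt [0.7323 0.1324 0.024 ]
bolt [ 0.6656 -0.184   0.024 ]
bolt [ 0.3906 -0.1234  0.024 ]
bolt [0.4596 0.1917 0.024 ]
```

View pics/crop.png

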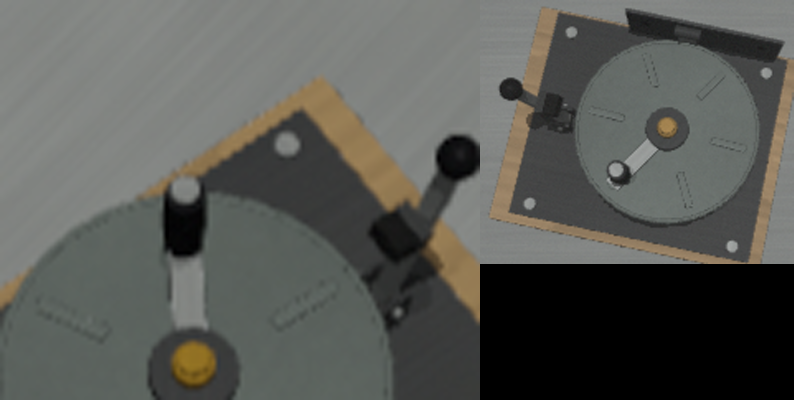

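The board edges and the ball both put the reel yaw at about -12°. The axis is at (0.5555, -0.0245) and the handle at about (0.488, 0.036), r = 0.0907 m, which agrees with the 90 mm given. I'll go up, square the tool and head over.

```bash
python3 -m handwheel '[{"x":0.02,"y":-0.01,"z":-0.05,"wz":7},{"x":0.349,"y":-0.271,"z":-0.1,"wz":18.2},{"x":0.349,"y":-0.271,"z":-0.1,"wz":18.2},{"x":0.349,"y":-0.271,"z":-0.1,"wz":18.2},{"x":0.349,"y":-0.271,"z":-0.1,"wz":18.2},{"x":0.349,"y":-0.271,"z":-0.1,"wz":18.2},{"x":0.349,"y":-0.271,"z":-0.1,"wz":18.2},{"x":0.349,"y":-0.271,"z":-0.1,"wz":18.2},{"x":0.349,"y":-0.271,"z":-0.1,"wz":18.2},{"x":0.349,"y":-0.271,"z":-0.1,"wz":18.2}]' 0.087 40
python3 -m handwheel '[{"x":0,"y":0},{"x":0,"y":0}]'
python3 - <<'E'
from bench import ctrl
from h import *
s=ctrl.get_state();M=R.from_rotvec(s["tool_rot"]).as_matrix();print(s["position"],M.round(3).tolist(),M.T@(np.array([.488,.036,.26])-s["position"]))
E
```

```text
[ 0.20291627 -0.61699124  0.22156322] [[0.95, 0.313, -0.001], [0.313, -0.95, 0.002], [-0.0, -0.002, -1.0]] [ 0.47487698 -0.53125202 -0.03756098]invalid input at $[0]: expected keys x, y, z, wx, wy, wz
invalid input at $[0]: expected keys x, y, z, wx, wy, wz
```

```bash
python3 -m handwheel '[{"x":0.02,"y":-0.01,"z":-0.05,"wx":0,"wy":0,"wz":7},{"x":0.349,"y":-0.271,"z":-0.1,"wx":0,"wy":0,"wz":18.2},{"x":0.349,"y":-0.271,"z":-0.1,"wx":0,"wy":0,"wz":18.2},{"x":0.349,"y":-0.271,"z":-0.1,"wx":0,"wy":0,"wz":18.2},{"x":0.349,"y":-0.271,"z":-0.1,"wx":0,"wy":0,"wz":18.2},{"x":0.349,"y":-0.271,"z":-0.1,"wx":0,"wy":0,"wz":18.2},{"x":0.349,"y":-0.271,"z":-0.1,"wx":0,"wy":0,"wz":18.2},{"x":0.349,"y":-0.271,"z":-0.1,"wx":0,"wy":0,"wz":18.2},{"x":0.349,"y":-0.271,"z":-0.1,"wx":0,"wy":0,"wz":18.2},{"x":0.349,"y":-0.271,"z":-0.1,"wx":0,"wy":0,"wz":18.2}]' 0.087 40
python3 - <<'E'
from bench import ctrl
from h import *
s=ctrl.get_state();M=R.from_rotvec(s["tool_rot"]).as_matrix();print(s["position"],M.round(3).tolist(),M.T@(np.array([.488,.036,.26])-s["position"]))
E
```

```text
time: 0.93
position: [0.4205, -0.2941, 0.3147]
tool_rot: [3.141, -0.0, -0.001]
ft_force: [0.5, -0.3, 0.5]
grip_width: 0.996
grip_force: 0.0
[ 0.42054133 -0.29410277  0.31472992] [[1.0, -0.0, -0.0], [-0.0, -1.0, -0.0], [-0.0, 0.0, -1.0]] [ 0.06747769 -0.3301127   0.05464651]
```

```bash
python3 -m handwheel '[{"x":0.067,"y":-0.33,"z":0.04,"wx":0,"wy":0,"wz":0},{"x":0.067,"y":-0.33,"z":0.04,"wx":0,"wy":0,"wz":0},{"x":0.067,"y":-0.33,"z":0.04,"wx":0,"wy":0,"wz":0},{"x":0.067,"y":-0.33,"z":0.04,"wx":0,"wy":0,"wz":0},{"x":0.067,"y":-0.33,"z":0.04,"wx":0,"wy":0,"wz":0},{"x":0.067,"y":-0.33,"z":0.04,"wx":0,"wy":0,"wz":0},{"x":0.067,"y":-0.33,"z":0.04,"wx":0,"wy":0,"wz":0},{"x":0.067,"y":-0.33,"z":0.04,"wx":0,"wy":0,"wz":0},{"x":0.067,"y":-0.33,"z":0.04,"wx":0,"wy":0,"wz":0},{"x":0.067,"y":-0.33,"z":0.04,"wx":0,"wy":0,"wz":0}]'
python3 - <<'E'
from bench import ctrl
from h import *
s=ctrl.get_state();print(s["position"])
r=ctrl.get_image("scene");cv2.imwrite("pics/s1.png",cv2.resize(r["image"][90:240,200:400,::-1],None,fx=4,fy=4,interpolation=2))
for p in([.488,.036,.238],s["position"]):
    q=r["K"]@(r["world_to_cam"]@[*p,1])[:3];print(((q[:2]/q[2])-[200,90])*4)
E
```

```text
time: 1.77
position: [0.4865, 0.0378, 0.2742]
tool_rot: [-3.141, -0.012, 0.002]
ft_force: [-0.0, -1.0, -0.0]
grip_width: 1.0
grip_force: 0.0
[0.48654184 0.03780251 0.27415507]
[337.98176343 231.19921843]
[338.54335678 202.95526173]
```

View pics/s1.png

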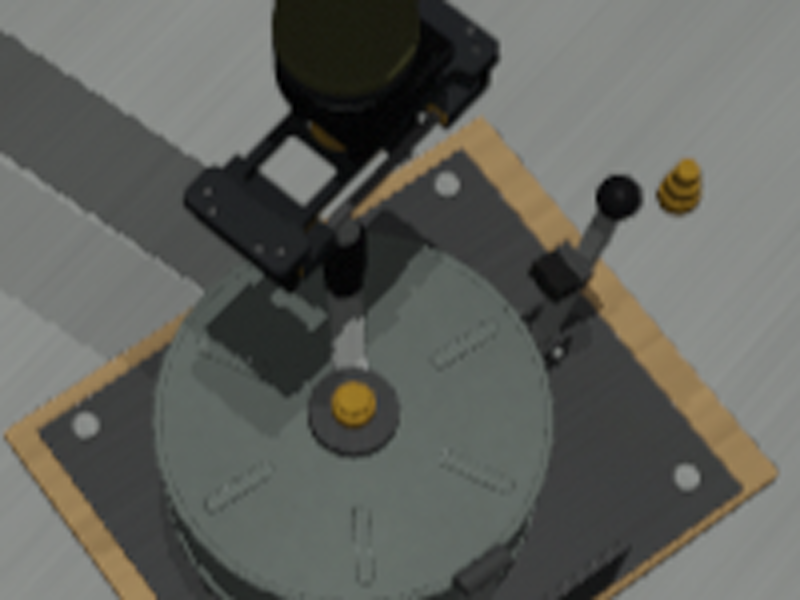

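The picture shows the fingers straddling the handle, with its cap at crop (345,232) against (338,231) predicted, so I can go down and grip it.

```bash
python3 -m handwheel '[{"x":0.002,"y":0.001,"z":0.03,"wx":0,"wy":0,"wz":0},{"x":0.002,"y":0.001,"z":0.06,"wx":0,"wy":0,"wz":0},{"x":0.002,"y":0.001,"z":0.079,"wx":0,"wy":0,"wz":0},{"x":0.002,"y":0.001,"z":0.079,"wx":0,"wy":0,"wz":0}]'
python3 -m handwheel '[{"x":0,"y":0,"z":0,"wx":0,"wy":0,"wz":0},{"x":0,"y":0,"z":0,"wx":0,"wy":0,"wz":0},{"x":0,"y":0,"z":0,"wx":0,"wy":0,"wz":0},{"x":0,"y":0,"z":0,"wx":0,"wy":0,"wz":0},{"x":0,"y":0,"z":0,"wx":0,"wy":0,"wz":0},{"x":0,"y":0,"z":0,"wx":0,"wy":0,"wz":0},{"x":0,"y":0,"z":0,"wx":0,"wy":0,"wz":0},{"x":0,"y":0,"z":0,"wx":0,"wy":0,"wz":0}]' 0.0 45
python3 - <<'E'
from bench import ctrl
from h import *
s=ctrl.get_state();c=np.array([.5555,-.0245]);p=s["position"][:2]-c;print(np.hypot(*p),np.degrees(np.arctan2(p[1],p[0])),s["position"],s["ft_force"],s["tool_rot"])
a=np.radians(137.7)
for k in range(0,61): # clockwise and ccw displacement per 6deg (tool x, y=-world y)
    b=a+np.radians(6*k);d=.09*np.array([np.cos(b+.1047)-np.cos(b),-(np.sin(b+.1047)-np.sin(b))])*1000
    if k<16:print(k,d.round(1),end=";")
E
```

```text
time: 2.15
position: [0.4859, 0.03, 0.1914]
tool_rot: [3.141, -0.006, -0.013]
ft_force: [-0.4, -0.9, 0.0]
grip_width: 1.002
grip_force: 0.0
time: 2.82
position: [0.4891, 0.0329, 0.1958]
tool_rot: [3.141, 0.0, 0.0]
ft_force: [0.3, 0.5, -0.4]
grip_width: 0.477
grip_force: 0.0
0.08779856151243136 139.15320671953265 [0.4890838  0.03292365 0.19582084] [ 0.30803024  0.49827461 -0.41752726] [3.14141990e+00 3.66879142e-04 4.36442181e-04]
0 [-6.   7.3];1 [-5.2  7.9];2 [-4.3  8.4];3 [-3.4  8.8];4 [-2.5  9.1];5 [-1.5  9.3];6 [-0.5  9.4];7 [0.4 9.4];8 [1.4 9.3];9 [2.4 9.1];10 [3.3 8.8];11 [4.2 8.4];12 [5.1 7.9];13 [5.9 7.4];14 [6.6 6.7];15 [7.3 6. ];
```

```bash
python3 -m handwheel '[{"x":0,"y":0,"z":0,"wx":0,"wy":0,"wz":0},{"x":0,"y":0,"z":0,"wx":0,"wy":0,"wz":0},{"x":0,"y":0,"z":0,"wx":0,"wy":0,"wz":0},{"x":0,"y":0,"z":0,"wx":0,"wy":0,"wz":0},{"x":0,"y":0,"z":0,"wx":0,"wy":0,"wz":0}]'
python3 - <<'E'
from bench import ctrl
from h import *
r=ctrl.get_image("scene");cv2.imwrite("pics/s2.png",cv2.resize(r["image"][90:240,200:400,::-1],None,fx=4,fy=4,interpolation=2))
E
```

```text
time: 3.23
position: [0.4888, 0.0337, 0.1957]
tool_rot: [-3.141, -0.001, 0.001]
ft_force: [-0.7, 2.9, 1.1]
grip_width: 0.298
grip_force: 45.0
```

View pics/s2.png

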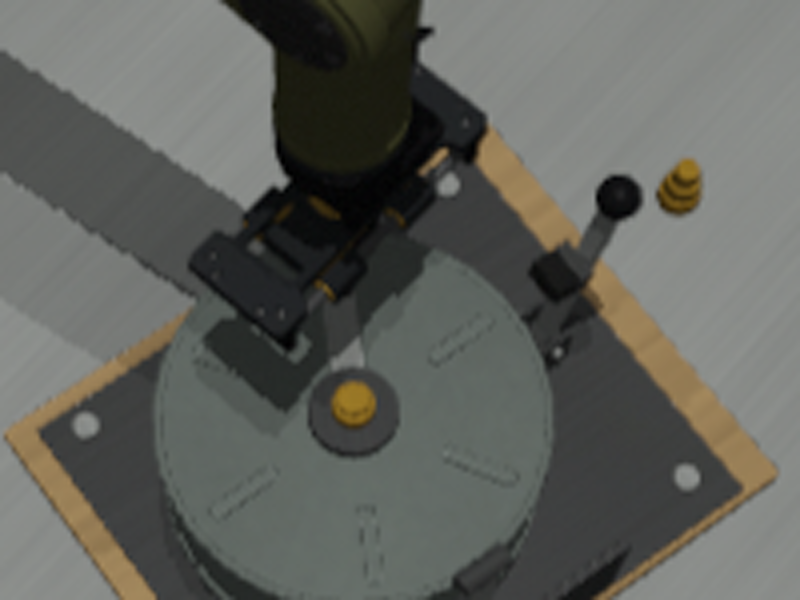

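The fingers are shut on the handle at a 26 mm opening and 45 N. I'll wind counter-clockwise slowly, 6° per call.

```bash
cat > fit.py <<'E'
import re,sys,numpy as np
t=open("log.txt").read()
T=np.array(re.findall(r"time: ([\d.]+)",t),float)
v=lambda k:np.array([eval(x) for x in re.findall(k+r": (\[.*?\])",t)])
P=v("position")[:,:2]-[.5555,-.0245];F=v("ft_force")[:,:2]
a=np.degrees(np.unwrap(np.arctan2(P[:,1],P[:,0])));r=np.hypot(*P.T);u=P/r[:,None]
ft=F[:,1]*u[:,0]-F[:,0]*u[:,1];fr=(F*u).sum(1)
n=int(sys.argv[1])
for x in list(zip(T,a,r*1000,ft,fr))[-n:]:print(*np.round(x,1))
E
{ python3 -m handwheel '[{"x":-0.003,"y":0.0035,"z":0,"wx":0,"wy":0,"wz":0},{"x":-0.006,"y":0.0073,"z":0,"wx":0,"wy":0,"wz":0}]' 0 60
python3 -m handwheel '[{"x":-0.0026,"y":0.004,"z":0,"wx":0,"wy":0,"wz":0},{"x":-0.0052,"y":0.0079,"z":0,"wx":0,"wy":0,"wz":0}]'
python3 -m handwheel '[{"x":-0.0022,"y":0.0042,"z":0,"wx":0,"wy":0,"wz":0},{"x":-0.0043,"y":0.0084,"z":0,"wx":0,"wy":0,"wz":0}]'
python3 -m handwheel '[{"x":-0.0017,"y":0.0044,"z":0,"wx":0,"wy":0,"wz":0},{"x":-0.0034,"y":0.0088,"z":0,"wx":0,"wy":0,"wz":0}]'
python3 -m handwheel '[{"x":-0.0013,"y":0.0045,"z":0,"wx":0,"wy":0,"wz":0},{"x":-0.0025,"y":0.0091,"z":0,"wx":0,"wy":0,"wz":0}]'
python3 -m handwheel '[{"x":-0.0008,"y":0.0046,"z":0,"wx":0,"wy":0,"wz":0},{"x":-0.0015,"y":0.0093,"z":0,"wx":0,"wy":0,"wz":0}]'
} > log.txt; python3 fit.py 6; tail -3 log.txt
```

```text
3.4 145.3 88.5 -1.2 2.4
3.6 152.0 88.7 -1.5 3.2
3.8 158.2 88.7 -1.2 2.3
4.0 164.3 88.8 -1.1 0.8
4.1 170.3 89.0 -0.9 -0.0
4.3 176.3 89.2 -2.2 -1.8
ft_force: [1.9, 2.1, -0.5]
grip_width: 0.298
grip_force: 60.0
```

```bash
{ python3 -m handwheel '[{"x":-0.0003,"y":0.0047,"z":0,"wx":0,"wy":0,"wz":0},{"x":-0.0005,"y":0.0094,"z":0,"wx":0,"wy":0,"wz":0}]'
python3 -m handwheel '[{"x":0.0002,"y":0.0047,"z":0,"wx":0,"wy":0,"wz":0},{"x":0.0004,"y":0.0094,"z":0,"wx":0,"wy":0,"wz":0}]'
python3 -m handwheel '[{"x":0.0007,"y":0.0047,"z":0,"wx":0,"wy":0,"wz":0},{"x":0.0014,"y":0.0093,"z":0,"wx":0,"wy":0,"wz":0}]'
python3 -m handwheel '[{"x":0.0012,"y":0.0046,"z":0,"wx":0,"wy":0,"wz":0},{"x":0.0024,"y":0.0091,"z":0,"wx":0,"wy":0,"wz":0}]'
python3 -m handwheel '[{"x":0.0017,"y":0.0044,"z":0,"wx":0,"wy":0,"wz":0},{"x":0.0033,"y":0.0088,"z":0,"wx":0,"wy":0,"wz":0}]'
python3 -m handwheel '[{"x":0.0021,"y":0.0042,"z":0,"wx":0,"wy":0,"wz":0},{"x":0.0042,"y":0.0084,"z":0,"wx":0,"wy":0,"wz":0}]'
python3 -m handwheel '[{"x":0.0026,"y":0.004,"z":0,"wx":0,"wy":0,"wz":0},{"x":0.0051,"y":0.0079,"z":0,"wx":0,"wy":0,"wz":0}]'
python3 -m handwheel '[{"x":0.003,"y":0.0037,"z":0,"wx":0,"wy":0,"wz":0},{"x":0.0059,"y":0.0074,"z":0,"wx":0,"wy":0,"wz":0}]'
python3 -m handwheel '[{"x":0.0033,"y":0.0034,"z":0,"wx":0,"wy":0,"wz":0},{"x":0.0066,"y":0.0067,"z":0,"wx":0,"wy":0,"wz":0}]'
python3 -m handwheel '[{"x":0.0037,"y":0.003,"z":0,"wx":0,"wy":0,"wz":0},{"x":0.0073,"y":0.006,"z":0,"wx":0,"wy":0,"wz":0}]'
python3 -m handwheel '[{"x":0.004,"y":0.0026,"z":0,"wx":0,"wy":0,"wz":0},{"x":0.0079,"y":0.0052,"z":0,"wx":0,"wy":0,"wz":0}]'
python3 -m handwheel '[{"x":0.0042,"y":0.0022,"z":0,"wx":0,"wy":0,"wz":0},{"x":0.0084,"y":0.0043,"z":0,"wx":0,"wy":0,"wz":0}]'
} >> log.txt; python3 fit.py 12; tail -2 log.txt
```

```text
4.4 182.2 89.4 -1.4 -2.9
4.6 188.0 89.6 -1.5 -6.3
4.8 193.9 89.7 -0.7 -7.1
5.0 199.7 89.9 -1.6 -6.9
5.1 205.5 90.0 -2.0 -7.0
5.3 211.3 90.2 -0.8 -7.4
5.4 217.0 90.3 -0.9 -6.7
5.6 222.9 90.5 -1.6 -7.9
5.8 228.7 90.6 -0.9 -6.4
6.0 234.5 90.8 -1.3 -6.2
6.1 240.3 90.9 -0.9 -6.4
6.3 246.2 91.1 -1.6 -6.1
grip_width: 0.303
grip_force: 60.0
```

```bash
{ python3 -m handwheel '[{"x":0.0044,"y":0.0017,"z":0,"wx":0,"wy":0,"wz":0},{"x":0.0088,"y":0.0034,"z":0,"wx":0,"wy":0,"wz":0}]'
python3 -m handwheel '[{"x":0.0045,"y":0.0013,"z":0,"wx":0,"wy":0,"wz":0},{"x":0.0091,"y":0.0025,"z":0,"wx":0,"wy":0,"wz":0}]'
python3 -m handwheel '[{"x":0.0046,"y":0.0008,"z":0,"wx":0,"wy":0,"wz":0},{"x":0.0093,"y":0.0015,"z":0,"wx":0,"wy":0,"wz":0}]'
python3 -m handwheel '[{"x":0.0047,"y":0.0003,"z":0,"wx":0,"wy":0,"wz":0},{"x":0.0094,"y":0.0005,"z":0,"wx":0,"wy":0,"wz":0}]'
python3 -m handwheel '[{"x":0.0047,"y":-0.0002,"z":0,"wx":0,"wy":0,"wz":0},{"x":0.0094,"y":-0.0004,"z":0,"wx":0,"wy":0,"wz":0}]'
python3 -m handwheel '[{"x":0.0047,"y":-0.0007,"z":0,"wx":0,"wy":0,"wz":0},{"x":0.0093,"y":-0.0014,"z":0,"wx":0,"wy":0,"wz":0}]'
python3 -m handwheel '[{"x":0.0046,"y":-0.0012,"z":0,"wx":0,"wy":0,"wz":0},{"x":0.0091,"y":-0.0024,"z":0,"wx":0,"wy":0,"wz":0}]'
python3 -m handwheel '[{"x":0.0044,"y":-0.0017,"z":0,"wx":0,"wy":0,"wz":0},{"x":0.0088,"y":-0.0033,"z":0,"wx":0,"wy":0,"wz":0}]'
python3 -m handwheel '[{"x":0.0042,"y":-0.0021,"z":0,"wx":0,"wy":0,"wz":0},{"x":0.0084,"y":-0.0042,"z":0,"wx":0,"wy":0,"wz":0}]'
python3 -m handwheel '[{"x":0.004,"y":-0.0026,"z":0,"wx":0,"wy":0,"wz":0},{"x":0.0079,"y":-0.0051,"z":0,"wx":0,"wy":0,"wz":0}]'
python3 -m handwheel '[{"x":0.0037,"y":-0.003,"z":0,"wx":0,"wy":0,"wz":0},{"x":0.0074,"y":-0.0059,"z":0,"wx":0,"wy":0,"wz":0}]'
python3 -m handwheel '[{"x":0.0034,"y":-0.0033,"z":0,"wx":0,"wy":0,"wz":0},{"x":0.0067,"y":-0.0066,"z":0,"wx":0,"wy":0,"wz":0}]'
} >> log.txt; python3 fit.py 12; tail -2 log.txt
```

```text
6.4 252.0 91.1 -1.5 -4.2
6.6 257.9 91.2 -1.4 -4.5
6.8 263.6 91.3 -0.5 -4.8
7.0 269.4 91.4 -2.1 -4.8
7.1 274.1 91.4 -10.5 -5.6
7.3 279.6 91.5 5.3 -6.0
7.4 286.4 91.5 -3.1 -5.2
7.6 292.8 91.7 -1.6 -5.5
7.8 298.6 91.6 -1.2 -6.6
8.0 304.4 91.6 -1.0 -6.0
8.1 310.3 91.6 -0.6 -6.1
8.3 315.9 91.6 -0.8 -5.1
grip_width: 0.3
grip_force: 60.0
```

There's a short spike near 274°, but it's narrower than the 0.4 rad (23°) stretch should be. I'll finish the turn before judging.

```bash
{ python3 -m handwheel '[{"x":0.003,"y":-0.0035,"z":0,"wx":0,"wy":0,"wz":0},{"x":0.006,"y":-0.0073,"z":0,"wx":0,"wy":0,"wz":0}]' 0 60
python3 -m handwheel '[{"x":0.0026,"y":-0.004,"z":0,"wx":0,"wy":0,"wz":0},{"x":0.0052,"y":-0.0079,"z":0,"wx":0,"wy":0,"wz":0}]'
python3 -m handwheel '[{"x":0.0022,"y":-0.0042,"z":0,"wx":0,"wy":0,"wz":0},{"x":0.0043,"y":-0.0084,"z":0,"wx":0,"wy":0,"wz":0}]'
python3 -m handwheel '[{"x":0.0017,"y":-0.0044,"z":0,"wx":0,"wy":0,"wz":0},{"x":0.0034,"y":-0.0088,"z":0,"wx":0,"wy":0,"wz":0}]'
python3 -m handwheel '[{"x":0.0013,"y":-0.0045,"z":0,"wx":0,"wy":0,"wz":0},{"x":0.0025,"y":-0.0091,"z":0,"wx":0,"wy":0,"wz":0}]'
python3 -m handwheel '[{"x":0.0008,"y":-0.0046,"z":0,"wx":0,"wy":0,"wz":0},{"x":0.0015,"y":-0.0093,"z":0,"wx":0,"wy":0,"wz":0}]'
python3 -m handwheel '[{"x":0.0003,"y":-0.0047,"z":0,"wx":0,"wy":0,"wz":0},{"x":0.0005,"y":-0.0094,"z":0,"wx":0,"wy":0,"wz":0}]'
python3 -m handwheel '[{"x":-0.0002,"y":-0.0047,"z":0,"wx":0,"wy":0,"wz":0},{"x":-0.0004,"y":-0.0094,"z":0,"wx":0,"wy":0,"wz":0}]'
python3 -m handwheel '[{"x":-0.0007,"y":-0.0047,"z":0,"wx":0,"wy":0,"wz":0},{"x":-0.0014,"y":-0.0093,"z":0,"wx":0,"wy":0,"wz":0}]'
python3 -m handwheel '[{"x":-0.0012,"y":-0.0046,"z":0,"wx":0,"wy":0,"wz":0},{"x":-0.0024,"y":-0.0091,"z":0,"wx":0,"wy":0,"wz":0}]'
python3 -m handwheel '[{"x":-0.0017,"y":-0.0044,"z":0,"wx":0,"wy":0,"wz":0},{"x":-0.0033,"y":-0.0088,"z":0,"wx":0,"wy":0,"wz":0}]'
python3 -m handwheel '[{"x":-0.0021,"y":-0.0042,"z":0,"wx":0,"wy":0,"wz":0},{"x":-0.0042,"y":-0.0084,"z":0,"wx":0,"wy":0,"wz":0}]'
} >> log.txt; python3 fit.py 12; tail -2 log.txt
```

```text
8.4 321.7 91.6 -1.1 -4.3
8.6 327.7 91.4 -1.8 -4.3
8.8 333.7 91.5 -0.6 -4.4
9.0 339.7 91.3 -2.1 -4.2
9.1 345.6 91.1 -1.7 -2.7
9.3 351.7 91.1 -1.4 -2.1
9.4 357.7 90.9 -1.3 -0.1
9.6 363.8 90.7 -1.1 2.2
9.8 370.0 90.5 -1.2 3.3
10.0 376.1 90.3 -0.9 5.4
10.1 382.4 90.1 -1.9 4.2
10.3 388.6 89.9 -0.9 4.8
grip_width: 0.299
grip_force: 60.0
```

```bash
{ python3 -m handwheel '[{"x":-0.0026,"y":-0.004,"z":0,"wx":0,"wy":0,"wz":0},{"x":-0.0051,"y":-0.0079,"z":0,"wx":0,"wy":0,"wz":0}]'
python3 -m handwheel '[{"x":-0.003,"y":-0.0037,"z":0,"wx":0,"wy":0,"wz":0},{"x":-0.0059,"y":-0.0074,"z":0,"wx":0,"wy":0,"wz":0}]'
python3 -m handwheel '[{"x":-0.0033,"y":-0.0034,"z":0,"wx":0,"wy":0,"wz":0},{"x":-0.0066,"y":-0.0067,"z":0,"wx":0,"wy":0,"wz":0}]'
python3 -m handwheel '[{"x":-0.0037,"y":-0.003,"z":0,"wx":0,"wy":0,"wz":0},{"x":-0.0073,"y":-0.006,"z":0,"wx":0,"wy":0,"wz":0}]'
python3 -m handwheel '[{"x":-0.004,"y":-0.0026,"z":0,"wx":0,"wy":0,"wz":0},{"x":-0.0079,"y":-0.0052,"z":0,"wx":0,"wy":0,"wz":0}]'
python3 -m handwheel '[{"x":-0.0042,"y":-0.0022,"z":0,"wx":0,"wy":0,"wz":0},{"x":-0.0084,"y":-0.0043,"z":0,"wx":0,"wy":0,"wz":0}]'
python3 -m handwheel '[{"x":-0.0044,"y":-0.0017,"z":0,"wx":0,"wy":0,"wz":0},{"x":-0.0088,"y":-0.0034,"z":0,"wx":0,"wy":0,"wz":0}]'
python3 -m handwheel '[{"x":-0.0045,"y":-0.0013,"z":0,"wx":0,"wy":0,"wz":0},{"x":-0.0091,"y":-0.0025,"z":0,"wx":0,"wy":0,"wz":0}]'
python3 -m handwheel '[{"x":-0.0046,"y":-0.0008,"z":0,"wx":0,"wy":0,"wz":0},{"x":-0.0093,"y":-0.0015,"z":0,"wx":0,"wy":0,"wz":0}]'
python3 -m handwheel '[{"x":-0.0047,"y":-0.0003,"z":0,"wx":0,"wy":0,"wz":0},{"x":-0.0094,"y":-0.0005,"z":0,"wx":0,"wy":0,"wz":0}]'
python3 -m handwheel '[{"x":-0.0047,"y":0.0002,"z":0,"wx":0,"wy":0,"wz":0},{"x":-0.0094,"y":0.0004,"z":0,"wx":0,"wy":0,"wz":0}]'
python3 -m handwheel '[{"x":-0.0047,"y":0.0007,"z":0,"wx":0,"wy":0,"wz":0},{"x":-0.0093,"y":0.0014,"z":0,"wx":0,"wy":0,"wz":0}]'
} >> log.txt; python3 fit.py 12; tail -2 log.txt
```

```text
10.4 394.8 89.9 -0.7 4.5
10.6 401.0 89.7 -1.3 4.3
10.8 407.1 89.5 -1.0 5.6
11.0 413.3 89.4 -1.8 5.2
11.1 419.5 89.2 -1.3 4.3
11.3 425.7 89.1 -0.9 4.7
11.4 431.9 88.9 -0.9 4.8
11.6 438.0 88.8 -1.0 3.9
11.8 444.1 88.8 -0.7 4.8
12.0 450.3 88.7 -1.1 5.0
12.1 456.5 88.6 -1.7 4.4
12.3 462.7 88.6 -1.4 4.7
grip_width: 0.303
grip_force: 60.0
```

```bash
{ python3 -m handwheel '[{"x":-0.0046,"y":0.0012,"z":0,"wx":0,"wy":0,"wz":0},{"x":-0.0091,"y":0.0024,"z":0,"wx":0,"wy":0,"wz":0}]'
python3 -m handwheel '[{"x":-0.0044,"y":0.0017,"z":0,"wx":0,"wy":0,"wz":0},{"x":-0.0088,"y":0.0033,"z":0,"wx":0,"wy":0,"wz":0}]'
python3 -m handwheel '[{"x":-0.0042,"y":0.0021,"z":0,"wx":0,"wy":0,"wz":0},{"x":-0.0084,"y":0.0042,"z":0,"wx":0,"wy":0,"wz":0}]'
python3 -m handwheel '[{"x":-0.004,"y":0.0026,"z":0,"wx":0,"wy":0,"wz":0},{"x":-0.0079,"y":0.0051,"z":0,"wx":0,"wy":0,"wz":0}]'
python3 -m handwheel '[{"x":-0.0037,"y":0.003,"z":0,"wx":0,"wy":0,"wz":0},{"x":-0.0074,"y":0.0059,"z":0,"wx":0,"wy":0,"wz":0}]'
python3 -m handwheel '[{"x":-0.0034,"y":0.0033,"z":0,"wx":0,"wy":0,"wz":0},{"x":-0.0067,"y":0.0066,"z":0,"wx":0,"wy":0,"wz":0}]'
} >> log.txt; python3 fit.py 6; tail -2 log.txt
```

```text
12.4 468.8 88.4 -1.6 3.7
12.6 475.0 88.4 -1.1 4.5
12.8 481.2 88.5 -1.1 4.2
13.0 487.4 88.4 -1.6 3.7
13.1 493.6 88.4 -1.2 3.7
13.3 499.8 88.6 -0.8 3.8
grip_width: 0.299
grip_force: 60.0
```

The only stiff place in the turn is at about 270–288°. I'll carry on round to it and sweep it in 2° steps.

```bash
{ python3 -m handwheel '[{"x":-0.006,"y":0.0073,"z":0,"wx":0,"wy":0,"wz":0},{"x":-0.0112,"y":0.0152,"z":0,"wx":0,"wy":0,"wz":0},{"x":-0.0155,"y":0.0236,"z":0,"wx":0,"wy":0,"wz":0},{"x":-0.0189,"y":0.0324,"z":0,"wx":0,"wy":0,"wz":0},{"x":-0.0214,"y":0.0415,"z":0,"wx":0,"wy":0,"wz":0},{"x":-0.0229,"y":0.0508,"z":0,"wx":0,"wy":0,"wz":0},{"x":-0.0234,"y":0.0602,"z":0,"wx":0,"wy":0,"wz":0},{"x":-0.023,"y":0.0696,"z":0,"wx":0,"wy":0,"wz":0},{"x":-0.0216,"y":0.0789,"z":0,"wx":0,"wy":0,"wz":0},{"x":-0.0192,"y":0.088,"z":0,"wx":0,"wy":0,"wz":0}]'
python3 -m handwheel '[{"x":0.0033,"y":0.0088,"z":0,"wx":0,"wy":0,"wz":0},{"x":0.0075,"y":0.0172,"z":0,"wx":0,"wy":0,"wz":0},{"x":0.0126,"y":0.0251,"z":0,"wx":0,"wy":0,"wz":0},{"x":0.0185,"y":0.0325,"z":0,"wx":0,"wy":0,"wz":0},{"x":0.0251,"y":0.0392,"z":0,"wx":0,"wy":0,"wz":0},{"x":0.0324,"y":0.0452,"z":0,"wx":0,"wy":0,"wz":0},{"x":0.0403,"y":0.0504,"z":0,"wx":0,"wy":0,"wz":0},{"x":0.0487,"y":0.0547,"z":0,"wx":0,"wy":0,"wz":0},{"x":0.0575,"y":0.0581,"z":0,"wx":0,"wy":0,"wz":0},{"x":0.0666,"y":0.0606,"z":0,"wx":0,"wy":0,"wz":0}]'
} >> log.txt; python3 fit.py 2
{ python3 -m handwheel '[{"x":0.0031,"y":0.0006,"z":0,"wx":0,"wy":0,"wz":0},{"x":0.0031,"y":0.0006,"z":0,"wx":0,"wy":0,"wz":0}]'
python3 -m handwheel '[{"x":0.0031,"y":0.0005,"z":0,"wx":0,"wy":0,"wz":0},{"x":0.0031,"y":0.0005,"z":0,"wx":0,"wy":0,"wz":0}]'
python3 -m handwheel '[{"x":0.0031,"y":0.0004,"z":0,"wx":0,"wy":0,"wz":0},{"x":0.0031,"y":0.0004,"z":0,"wx":0,"wy":0,"wz":0}]'
python3 -m handwheel '[{"x":0.0031,"y":0.0003,"z":0,"wx":0,"wy":0,"wz":0},{"x":0.0031,"y":0.0003,"z":0,"wx":0,"wy":0,"wz":0}]'
python3 -m handwheel '[{"x":0.0031,"y":0.0002,"z":0,"wx":0,"wy":0,"wz":0},{"x":0.0031,"y":0.0002,"z":0,"wx":0,"wy":0,"wz":0}]'
python3 -m handwheel '[{"x":0.0031,"y":0,"z":0,"wx":0,"wy":0,"wz":0},{"x":0.0031,"y":0,"z":0,"wx":0,"wy":0,"wz":0}]'
python3 -m handwheel '[{"x":0.0031,"y":0,"z":0,"wx":0,"wy":0,"wz":0},{"x":0.0031,"y":0,"z":0,"wx":0,"wy":0,"wz":0}]'
python3 -m handwheel '[{"x":0.0031,"y":-0.0002,"z":0,"wx":0,"wy":0,"wz":0},{"x":0.0031,"y":-0.0002,"z":0,"wx":0,"wy":0,"wz":0}]'
python3 -m handwheel '[{"x":0.0031,"y":-0.0003,"z":0,"wx":0,"wy":0,"wz":0},{"x":0.0031,"y":-0.0003,"z":0,"wx":0,"wy":0,"wz":0}]'
python3 -m handwheel '[{"x":0.0031,"y":-0.0004,"z":0,"wx":0,"wy":0,"wz":0},{"x":0.0031,"y":-0.0004,"z":0,"wx":0,"wy":0,"wz":0}]'
python3 -m handwheel '[{"x":0.0031,"y":-0.0005,"z":0,"wx":0,"wy":0,"wz":0},{"x":0.0031,"y":-0.0005,"z":0,"wx":0,"wy":0,"wz":0}]'
python3 -m handwheel '[{"x":0.0031,"y":-0.0006,"z":0,"wx":0,"wy":0,"wz":0},{"x":0.0031,"y":-0.0006,"z":0,"wx":0,"wy":0,"wz":0}]'
python3 -m handwheel '[{"x":0.0031,"y":-0.0007,"z":0,"wx":0,"wy":0,"wz":0},{"x":0.0031,"y":-0.0007,"z":0,"wx":0,"wy":0,"wz":0}]'
python3 -m handwheel '[{"x":0.003,"y":-0.0008,"z":0,"wx":0,"wy":0,"wz":0},{"x":0.003,"y":-0.0008,"z":0,"wx":0,"wy":0,"wz":0}]'
python3 -m handwheel '[{"x":0.003,"y":-0.0009,"z":0,"wx":0,"wy":0,"wz":0},{"x":0.003,"y":-0.0009,"z":0,"wx":0,"wy":0,"wz":0}]'
python3 -m handwheel '[{"x":0.003,"y":-0.001,"z":0,"wx":0,"wy":0,"wz":0},{"x":0.003,"y":-0.001,"z":0,"wx":0,"wy":0,"wz":0}]'
} >> log.txt; python3 fit.py 16; tail -2 log.txt
```

```text
14.1 560.2 89.9 -1.1 -7.8
15.0 618.2 91.2 -1.7 -7.4
15.1 620.7 91.2 0.7 -5.8
15.3 622.3 91.3 1.0 -5.8
15.4 624.1 91.3 1.6 -4.7
15.6 626.0 91.4 1.2 -5.7
15.8 627.9 91.4 0.7 -5.6
16.0 629.7 91.4 -0.3 -5.7
16.1 631.4 91.4 -0.8 -5.1
16.3 632.9 91.4 -2.6 -5.4
16.4 635.6 91.4 2.5 -5.2
16.6 636.5 91.5 -4.7 -5.0
16.8 638.5 91.5 -1.2 -5.7
17.0 641.0 91.5 -1.0 -5.6
17.1 642.8 91.5 -1.7 -4.4
17.3 645.1 91.6 1.2 -5.4
17.4 647.1 91.6 -0.0 -5.3
17.6 649.0 91.6 2.2 -5.2
grip_width: 0.297
grip_force: 60.0
```

Stopping between steps confuses drag with stiction, so I'll sweep continuously both ways, one row per reading.

```bash
{ 
python3 -m handwheel '[{"x":0.0029,"y":-0.0011,"z":0,"wx":0,"wy":0,"wz":0},{"x":0.0058,"y":-0.0023,"z":0,"wx":0,"wy":0,"wz":0},{"x":0.0086,"y":-0.0037,"z":0,"wx":0,"wy":0,"wz":0}]'
python3 -m handwheel '[{"x":-0.0028,"y":0.0014,"z":0,"wx":0,"wy":0,"wz":0}]'
python3 -m handwheel '[{"x":-0.0029,"y":0.0012,"z":0,"wx":0,"wy":0,"wz":0}]'
python3 -m handwheel '[{"x":-0.0029,"y":0.0011,"z":0,"wx":0,"wy":0,"wz":0}]'
python3 -m handwheel '[{"x":-0.003,"y":0.001,"z":0,"wx":0,"wy":0,"wz":0}]'
python3 -m handwheel '[{"x":-0.003,"y":0.0009,"z":0,"wx":0,"wy":0,"wz":0}]'
python3 -m handwheel '[{"x":-0.003,"y":0.0008,"z":0,"wx":0,"wy":0,"wz":0}]'
python3 -m handwheel '[{"x":-0.0031,"y":0.0007,"z":0,"wx":0,"wy":0,"wz":0}]'
python3 -m handwheel '[{"x":-0.0031,"y":0.0006,"z":0,"wx":0,"wy":0,"wz":0}]'
python3 -m handwheel '[{"x":-0.0031,"y":0.0005,"z":0,"wx":0,"wy":0,"wz":0}]'
python3 -m handwheel '[{"x":-0.0031,"y":0.0004,"z":0,"wx":0,"wy":0,"wz":0}]'
python3 -m handwheel '[{"x":-0.0031,"y":0.0003,"z":0,"wx":0,"wy":0,"wz":0}]'
python3 -m handwheel '[{"x":-0.0031,"y":0.0002,"z":0,"wx":0,"wy":0,"wz":0}]'
python3 -m handwheel '[{"x":-0.0031,"y":0,"z":0,"wx":0,"wy":0,"wz":0}]'
python3 -m handwheel '[{"x":-0.0031,"y":0,"z":0,"wx":0,"wy":0,"wz":0}]'
python3 -m handwheel '[{"x":-0.0031,"y":-0.0002,"z":0,"wx":0,"wy":0,"wz":0}]'
python3 -m handwheel '[{"x":-0.0031,"y":-0.0003,"z":0,"wx":0,"wy":0,"wz":0}]'
python3 -m handwheel '[{"x":-0.0031,"y":-0.0004,"z":0,"wx":0,"wy":0,"wz":0}]'
python3 -m handwheel '[{"x":-0.0031,"y":-0.0005,"z":0,"wx":0,"wy":0,"wz":0}]'
python3 -m handwheel '[{"x":-0.0031,"y":-0.0006,"z":0,"wx":0,"wy":0,"wz":0}]'
python3 -m handwheel '[{"x":-0.0031,"y":-0.0007,"z":0,"wx":0,"wy":0,"wz":0}]'
} >> log.txt; python3 fit.py 21
```

```text
17.9 654.4 91.6 -0.4 -4.8
18.0 653.4 91.6 1.9 -4.9
18.0 651.4 91.6 5.0 -4.2
18.1 650.0 91.5 7.5 -4.1
18.2 648.1 91.5 5.6 -4.8
18.3 646.4 91.5 7.2 -4.9
18.4 644.7 91.5 -1.4 -5.4
18.4 641.3 91.6 2.0 -6.4
18.5 639.8 91.5 1.7 -6.1
18.6 637.4 91.5 0.3 -7.0
18.7 635.5 91.5 2.1 -6.9
18.8 633.6 91.5 0.2 -6.6
18.9 631.8 91.4 5.4 -6.8
19.0 629.7 91.5 1.8 -6.1
19.0 627.8 91.5 1.0 -6.3
19.1 625.9 91.4 1.5 -7.3
19.2 624.0 91.3 1.5 -6.7
19.3 622.1 91.4 1.2 -7.2
19.4 620.2 91.2 1.1 -6.5
19.4 618.2 91.3 1.1 -7.2
19.5 616.3 91.2 0.7 -7.4
```

Run:
```python
from bench import ctrl
from h import *
o=[]
for n,(x,y) in(("scene",(225,130)),("top",(185,130))):
    r=ctrl.get_image(n);np.savez(f"pics/{n}3.npz",**r);o.append(cv2.resize(r["image"][y:y+140,x:x+130,::-1],None,fx=3,fy=3,interpolation=2))
    s=ctrl.get_state();a=s["position"]
    for p in(a,[.5555,-.0245,.176]):
        q=r["K"]@(r["world_to_cam"]@[*p,1])[:3];print(n,((q[:2]/q[2])-[x,y])*3)
cv2.imwrite("pics/s3.png",np.hstack(o))
```

```text
scene [ 99.56456478 231.10749552]
scene [190.18707439 180.90597697]
top [323.58119205 255.3355035 ]
top [204.19887953 230.21767342]
```

View pics/s3.png

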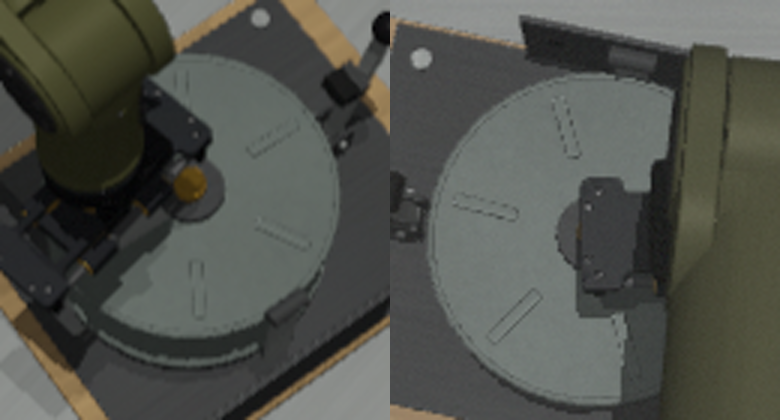

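Run:
```python
from h import *
T=dict(np.load("pics/top3.npz"));S=dict(np.load("pics/scene3.npz"));c=np.array([.5555,-.0245])
def an(r,p):
    d=plane(r,p,.156)[:2]-c;return np.round([np.degrees(np.arctan2(d[1],d[0]))%60,np.hypot(*d)],3)
for u,v in[(566,127),(486,207),(515,316)]:print("top now",an(T,((u-390)/3+185,v/3+130)))
for u,v in[(273,140),(284,235),(198,288)]:print("scene now",an(S,(u/3+225,v/3+130)))
for p in[(243,173),(281,184),(290,217),(264,245),(216,201)]:print("top start",an(T,p))
```

```text
top now [14.641  0.087]
top now [15.515  0.086]
top now [15.864  0.087]
scene now [13.549  0.085]
scene now [14.147  0.09 ]
scene now [15.869  0.089]
top start [15.909  0.086]
top start [10.928  0.086]
top start [15.805  0.087]
top start [15.876  0.089]
top start [18.848  0.088]
```

The rib angles put the crank at about 256°, so the grip hasn't slipped. Here the pads hold the handle sideways and only by friction, so I'll turn the tool 90° to push with the pad faces and get a cleaner feel.

```bash
python3 -c "
from bench import ctrl
print(ctrl.get_state()['joint_positions'].round(2) if hasattr(ctrl.get_state()['joint_positions'],'round') else ctrl.get_state()['joint_positions'])"
```

```text
[ 0.61  0.14 -0.48  1.74  0.07  1.28 -1.46]
```

```bash
{ python3 -m handwheel '[{"x":0,"y":0,"z":0,"wx":0,"wy":0,"wz":-7},{"x":0,"y":0,"z":0,"wx":0,"wy":0,"wz":-14},{"x":0,"y":0,"z":0,"wx":0,"wy":0,"wz":-21},{"x":0,"y":0,"z":0,"wx":0,"wy":0,"wz":-28},{"x":0,"y":0,"z":0,"wx":0,"wy":0,"wz":-35},{"x":0,"y":0,"z":0,"wx":0,"wy":0,"wz":-42},{"x":0,"y":0,"z":0,"wx":0,"wy":0,"wz":-49},{"x":0,"y":0,"z":0,"wx":0,"wy":0,"wz":-56},{"x":0,"y":0,"z":0,"wx":0,"wy":0,"wz":-63},{"x":0,"y":0,"z":0,"wx":0,"wy":0,"wz":-70}]'
python3 -m handwheel '[{"x":0,"y":0,"z":0,"wx":0,"wy":0,"wz":-7},{"x":0,"y":0,"z":0,"wx":0,"wy":0,"wz":-14},{"x":0,"y":0,"z":0,"wx":0,"wy":0,"wz":-20},{"x":0,"y":0,"z":0,"wx":0,"wy":0,"wz":-20},{"x":0,"y":0,"z":0,"wx":0,"wy":0,"wz":-20}]'
} >>log.txt; tail -6 log.txt; python3 fit.py 2
```

```text
time: 20.88
position: [0.5336, -0.1116, 0.1956]
tool_rot: [-2.216, -2.223, -0.005]
ft_force: [1.6, 9.3, 3.5]
grip_width: 0.299
grip_force: 60.0
20.5 616.0 89.9 -1.2 -9.4
20.9 615.9 89.8 -0.7 -9.4
```

```bash
{ python3 -m handwheel '[{"x":-0.0005,"y":0.0023,"z":0,"wx":0,"wy":0,"wz":0},{"x":-0.001,"y":0.0046,"z":0,"wx":0,"wy":0,"wz":0},{"x":-0.0014,"y":0.0069,"z":0,"wx":0,"wy":0,"wz":0},{"x":-0.0018,"y":0.0093,"z":0,"wx":0,"wy":0,"wz":0},{"x":-0.0021,"y":0.0116,"z":0,"wx":0,"wy":0,"wz":0}]'
python3 -m handwheel '[{"x":-0.0002,"y":0.0024,"z":0,"wx":0,"wy":0,"wz":0}]'
python3 -m handwheel '[{"x":-0.0002,"y":0.0024,"z":0,"wx":0,"wy":0,"wz":0}]'
python3 -m handwheel '[{"x":-0.0001,"y":0.0024,"z":0,"wx":0,"wy":0,"wz":0}]'
python3 -m handwheel '[{"x":0,"y":0.0024,"z":0,"wx":0,"wy":0,"wz":0}]'
python3 -m handwheel '[{"x":0,"y":0.0024,"z":0,"wx":0,"wy":0,"wz":0}]'
python3 -m handwheel '[{"x":0.0001,"y":0.0024,"z":0,"wx":0,"wy":0,"wz":0}]'
python3 -m handwheel '[{"x":0.0001,"y":0.0023,"z":0,"wx":0,"wy":0,"wz":0}]'
python3 -m handwheel '[{"x":0.0002,"y":0.0023,"z":0,"wx":0,"wy":0,"wz":0}]'
python3 -m handwheel '[{"x":0.0003,"y":0.0023,"z":0,"wx":0,"wy":0,"wz":0}]'
python3 -m handwheel '[{"x":0.0003,"y":0.0023,"z":0,"wx":0,"wy":0,"wz":0}]'
python3 -m handwheel '[{"x":0.0004,"y":0.0023,"z":0,"wx":0,"wy":0,"wz":0}]'
python3 -m handwheel '[{"x":0.0004,"y":0.0023,"z":0,"wx":0,"wy":0,"wz":0}]'
python3 -m handwheel '[{"x":0.0005,"y":0.0023,"z":0,"wx":0,"wy":0,"wz":0}]'
python3 -m handwheel '[{"x":0.0006,"y":0.0023,"z":0,"wx":0,"wy":0,"wz":0}]'
python3 -m handwheel '[{"x":0.0006,"y":0.0023,"z":0,"wx":0,"wy":0,"wz":0}]'
python3 -m handwheel '[{"x":0.0007,"y":0.0022,"z":0,"wx":0,"wy":0,"wz":0}]'
python3 -m handwheel '[{"x":0.0007,"y":0.0022,"z":0,"wx":0,"wy":0,"wz":0}]'
python3 -m handwheel '[{"x":0.0008,"y":0.0022,"z":0,"wx":0,"wy":0,"wz":0}]'
python3 -m handwheel '[{"x":0.0009,"y":0.0022,"z":0,"wx":0,"wy":0,"wz":0}]'
python3 -m handwheel '[{"x":0.0009,"y":0.0022,"z":0,"wx":0,"wy":0,"wz":0}]'
python3 -m handwheel '[{"x":0.001,"y":0.0022,"z":0,"wx":0,"wy":0,"wz":0}]'
python3 -m handwheel '[{"x":0.001,"y":0.0021,"z":0,"wx":0,"wy":0,"wz":0}]'
python3 -m handwheel '[{"x":0.0011,"y":0.0021,"z":0,"wx":0,"wy":0,"wz":0}]'
} >>log.txt; python3 fit.py 24; tail -2 log.txt
```

```text
21.3 623.3 89.7 -1.9 -9.9
21.4 624.8 89.7 -1.0 -9.6
21.5 626.3 89.6 -1.2 -10.0
21.6 627.8 89.7 -1.9 -9.5
21.6 629.0 89.6 -4.9 -9.2
21.7 630.1 89.6 -5.7 -9.7
21.8 631.4 89.6 -7.5 -9.9
21.9 632.7 89.5 -8.3 -10.2
22.0 634.0 89.5 -7.4 -10.1
22.0 634.9 89.5 -13.7 -11.4
22.1 636.5 89.5 -10.2 -10.6
22.2 638.4 89.4 -2.8 -9.7
22.3 640.7 89.3 0.1 -10.0
22.4 642.3 89.3 -3.1 -10.2
22.5 643.1 89.3 -6.9 -10.8
22.6 643.6 89.4 -13.5 -11.4
22.6 645.8 89.3 -0.7 -9.8
22.7 648.1 89.2 0.5 -9.6
22.8 649.4 89.3 0.8 -10.5
22.9 651.0 89.2 -2.8 -10.1
23.0 652.4 89.2 -1.6 -10.2
23.0 653.9 89.2 -2.6 -8.9
23.1 655.4 89.1 -1.0 -10.0
23.2 656.9 89.2 -1.6 -9.9
grip_width: 0.302
grip_force: 60.0
```

The onset of the stiff stretch is clear now, with stick-slip inside it. I'll sweep back the same way to find the other edge.

```bash
{ python3 -m handwheel '[{"x":0.0011,"y":0.0021,"z":0,"wx":0,"wy":0,"wz":0},{"x":0.0023,"y":0.0042,"z":0,"wx":0,"wy":0,"wz":0},{"x":0.0023,"y":0.0042,"z":0,"wx":0,"wy":0,"wz":0},{"x":0.0011,"y":0.0021,"z":0,"wx":0,"wy":0,"wz":0},{"x":0,"y":0,"z":0,"wx":0,"wy":0,"wz":0}]'
python3 -m handwheel '[{"x":-0.0011,"y":-0.0021,"z":0,"wx":0,"wy":0,"wz":0}]'
python3 -m handwheel '[{"x":-0.001,"y":-0.0021,"z":0,"wx":0,"wy":0,"wz":0}]'
python3 -m handwheel '[{"x":-0.001,"y":-0.0022,"z":0,"wx":0,"wy":0,"wz":0}]'
python3 -m handwheel '[{"x":-0.0009,"y":-0.0022,"z":0,"wx":0,"wy":0,"wz":0}]'
python3 -m handwheel '[{"x":-0.0009,"y":-0.0022,"z":0,"wx":0,"wy":0,"wz":0}]'
python3 -m handwheel '[{"x":-0.0008,"y":-0.0022,"z":0,"wx":0,"wy":0,"wz":0}]'
python3 -m handwheel '[{"x":-0.0007,"y":-0.0022,"z":0,"wx":0,"wy":0,"wz":0}]'
python3 -m handwheel '[{"x":-0.0007,"y":-0.0022,"z":0,"wx":0,"wy":0,"wz":0}]'
python3 -m handwheel '[{"x":-0.0006,"y":-0.0023,"z":0,"wx":0,"wy":0,"wz":0}]'
python3 -m handwheel '[{"x":-0.0006,"y":-0.0023,"z":0,"wx":0,"wy":0,"wz":0}]'
python3 -m handwheel '[{"x":-0.0005,"y":-0.0023,"z":0,"wx":0,"wy":0,"wz":0}]'
python3 -m handwheel '[{"x":-0.0004,"y":-0.0023,"z":0,"wx":0,"wy":0,"wz":0}]'
python3 -m handwheel '[{"x":-0.0004,"y":-0.0023,"z":0,"wx":0,"wy":0,"wz":0}]'
python3 -m handwheel '[{"x":-0.0003,"y":-0.0023,"z":0,"wx":0,"wy":0,"wz":0}]'
python3 -m handwheel '[{"x":-0.0003,"y":-0.0023,"z":0,"wx":0,"wy":0,"wz":0}]'
python3 -m handwheel '[{"x":-0.0002,"y":-0.0023,"z":0,"wx":0,"wy":0,"wz":0}]'
python3 -m handwheel '[{"x":-0.0001,"y":-0.0023,"z":0,"wx":0,"wy":0,"wz":0}]'
python3 -m handwheel '[{"x":-0.0001,"y":-0.0024,"z":0,"wx":0,"wy":0,"wz":0}]'
python3 -m handwheel '[{"x":0,"y":-0.0024,"z":0,"wx":0,"wy":0,"wz":0}]'
python3 -m handwheel '[{"x":0,"y":-0.0024,"z":0,"wx":0,"wy":0,"wz":0}]'
python3 -m handwheel '[{"x":0.0001,"y":-0.0024,"z":0,"wx":0,"wy":0,"wz":0}]'
python3 -m handwheel '[{"x":0.0002,"y":-0.0024,"z":0,"wx":0,"wy":0,"wz":0}]'
} >>log.txt; python3 fit.py 23
```

```text
23.6 657.3 89.1 1.2 -9.7
23.7 655.8 89.0 0.5 -9.4
23.8 654.2 89.2 0.5 -9.7
23.9 652.8 89.2 2.1 -10.0
24.0 651.6 89.2 3.8 -9.4
24.0 650.5 89.1 5.5 -9.0
24.1 649.4 89.2 8.1 -8.7
24.2 648.1 89.1 5.4 -7.8
24.3 646.9 89.1 10.1 -8.2
24.4 645.4 89.1 9.5 -7.7
24.5 643.4 89.3 -2.6 -9.6
24.6 641.0 89.3 0.4 -10.7
24.6 639.9 89.3 4.3 -8.4
24.7 638.6 89.4 2.5 -11.1
24.8 636.9 89.4 -0.5 -10.1
24.9 635.3 89.5 -0.1 -10.0
25.0 634.2 89.4 5.7 -9.9
25.0 633.5 89.5 5.0 -8.8
25.1 630.9 89.5 0.2 -9.3
25.2 629.5 89.6 1.2 -9.5
25.3 628.1 89.7 1.8 -9.9
25.4 626.5 89.6 0.6 -9.7
25.5 624.9 89.6 1.1 -9.3
```

Matching force levels from both sides gives a midpoint at a TCP angle of about 280.3°. I'll drive there and settle.

```bash
{ python3 -m handwheel '[{"x":-0.0002,"y":0.0024,"z":0,"wx":0,"wy":0,"wz":0},{"x":-0.0003,"y":0.0048,"z":0,"wx":0,"wy":0,"wz":0},{"x":-0.0004,"y":0.0072,"z":0,"wx":0,"wy":0,"wz":0},{"x":-0.0004,"y":0.0096,"z":0,"wx":0,"wy":0,"wz":0},{"x":-0.0003,"y":0.012,"z":0,"wx":0,"wy":0,"wz":0},{"x":-0.0001,"y":0.0144,"z":0,"wx":0,"wy":0,"wz":0},{"x":0.0001,"y":0.0168,"z":0,"wx":0,"wy":0,"wz":0},{"x":0.0004,"y":0.0192,"z":0,"wx":0,"wy":0,"wz":0},{"x":0.0007,"y":0.0216,"z":0,"wx":0,"wy":0,"wz":0},{"x":0.0011,"y":0.0241,"z":0,"wx":0,"wy":0,"wz":0}]'
python3 -m handwheel '[{"x":0,"y":0,"z":0,"wx":0,"wy":0,"wz":0},{"x":0,"y":0,"z":0,"wx":0,"wy":0,"wz":0},{"x":0,"y":0,"z":0,"wx":0,"wy":0,"wz":0}]'
} >>log.txt; python3 fit.py 2
```

```text
26.3 639.5 89.3 -1.5 -10.8
26.6 641.2 89.2 6.5 -9.2
```

The drum stands at about 281°, within 1° of the middle. I'll open, go straight up and check that it stayed.

```bash
python3 -m handwheel '[{"x":0,"y":0,"z":0,"wx":0,"wy":0,"wz":0},{"x":0,"y":0,"z":0,"wx":0,"wy":0,"wz":0},{"x":0,"y":0,"z":0,"wx":0,"wy":0,"wz":0},{"x":0,"y":0,"z":0,"wx":0,"wy":0,"wz":0},{"x":0,"y":0,"z":0,"wx":0,"wy":0,"wz":0},{"x":0,"y":0,"z":0,"wx":0,"wy":0,"wz":0}]' 0.07
python3 -m handwheel '[{"x":0,"y":0,"z":-0.02,"wx":0,"wy":0,"wz":0},{"x":0,"y":0,"z":-0.05,"wx":0,"wy":0,"wz":0},{"x":0,"y":0,"z":-0.09,"wx":0,"wy":0,"wz":0},{"x":0,"y":0,"z":-0.13,"wx":0,"wy":0,"wz":0},{"x":0.04,"y":0.0,"z":-0.14,"wx":0,"wy":0,"wz":0},{"x":0.08,"y":0.0,"z":-0.14,"wx":0,"wy":0,"wz":0},{"x":0.12,"y":0.0,"z":-0.14,"wx":0,"wy":0,"wz":0},{"x":0.16,"y":0.0,"z":-0.14,"wx":0,"wy":0,"wz":0},{"x":0.2,"y":0.0,"z":-0.14,"wx":0,"wy":0,"wz":0},{"x":0.24,"y":0.0,"z":-0.14,"wx":0,"wy":0,"wz":0}]' 0
python3 - <<'E'
from bench import ctrl
from h import *
o=[]
for n,(x,y) in(("scene",(225,130)),("top",(185,130))):
    r=ctrl.get_image(n);np.savez(f"pics/{n}4.npz",**r);o.append(cv2.resize(r["image"][y:y+140,x:x+130,::-1],None,fx=3,fy=3,interpolation=2))
cv2.imwrite("pics/s4.png",np.hstack(o));print(ctrl.get_state()["joint_positions"])
E
```

```text
time: 27.05
position: [0.571, -0.1171, 0.1953]
tool_rot: [-2.222, -2.22, 0.001]
ft_force: [-0.4, -0.2, 0.7]
grip_width: 0.668
grip_force: 0.0
time: 27.88
position: [0.5711, 0.1251, 0.3359]
tool_rot: [2.222, 2.22, -0.0]
ft_force: [1.0, 0.3, 0.2]
grip_width: 0.083
grip_force: 0.0
[ 0.36977503  0.22053019 -0.76793341  1.41013203  0.14833051  1.57004839
 -0.3724899 ]
```

View pics/s4.png

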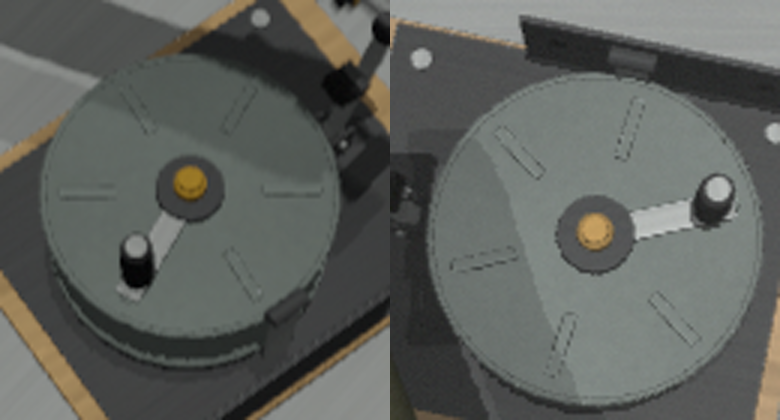

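The view shows the handle standing free, with its cap at (718,186) in the top crop. Next is the brake: fingers shut and squared to the reel, going down outside the ball.

```bash
python3 -m handwheel '[{"x":0.04,"y":0.014,"z":0,"wx":0,"wy":0,"wz":4},{"x":0.08,"y":0.028,"z":0,"wx":0,"wy":0,"wz":8},{"x":0.12,"y":0.042,"z":0,"wx":0,"wy":0,"wz":12},{"x":0.12,"y":0.042,"z":0,"wx":0,"wy":0,"wz":12},{"x":0.12,"y":0.042,"z":0.03,"wx":0,"wy":0,"wz":12},{"x":0.12,"y":0.042,"z":0.06,"wx":0,"wy":0,"wz":12},{"x":0.12,"y":0.042,"z":0.09,"wx":0,"wy":0,"wz":12},{"x":0.12,"y":0.042,"z":0.12,"wx":0,"wy":0,"wz":12},{"x":0.12,"y":0.042,"z":0.131,"wx":0,"wy":0,"wz":12},{"x":0.12,"y":0.042,"z":0.131,"wx":0,"wy":0,"wz":12}]' 0 20
python3 - <<'E'
from bench import ctrl
from h import *
c=np.array([.5555,-.0245])
for n,p in(("top",(185+(718-390)/3,130+186/3)),("scene",(225+136/3,130+242/3))):
    d=plane(dict(np.load(f"pics/{n}4.npz")),p,.238)[:2]-c;print(n,np.hypot(*d),np.degrees(np.arctan2(d[1],d[0])))
s=ctrl.get_state();p=s["position"];u=np.array([.2096,.9778]);w=np.array([.9778,-.2096])
print(p,"reel y",(p[:2]-c)@u,"x",(p[:2]-c)@w,"ball",([.0439,.2026]@u),([.0439,.2026]@w),R.from_rotvec(s["tool_rot"]).as_matrix().round(3).tolist())
o=[]
for n,(x,y) in(("scene",(270,80)),("top",(120,130))):
    r=ctrl.get_image(n);o.append(cv2.resize(r["image"][y:y+120,x:x+130,::-1],None,fx=3,fy=3,interpolation=2))
cv2.imwrite("pics/s5.png",np.hstack(o))
E
```

```text
time: 28.82
position: [0.6119, 0.2419, 0.2011]
tool_rot: [-2.44, -1.976, 0.01]
ft_force: [-0.6, -0.2, 0.4]
grip_width: 0.006
grip_force: 0.0
top 0.09195335931931578 -76.18493755507379
scene 0.08646920084830707 -79.20086493780677
[0.61187436 0.24193317 0.20111798] reel y 0.27233441799847186 x -0.000721544933771596 ball 0.20730372 0.00046045999999999663 [[0.208, 0.978, -0.006], [0.978, -0.208, -0.003], [-0.004, -0.005, -1.0]]
```

View pics/s5.png

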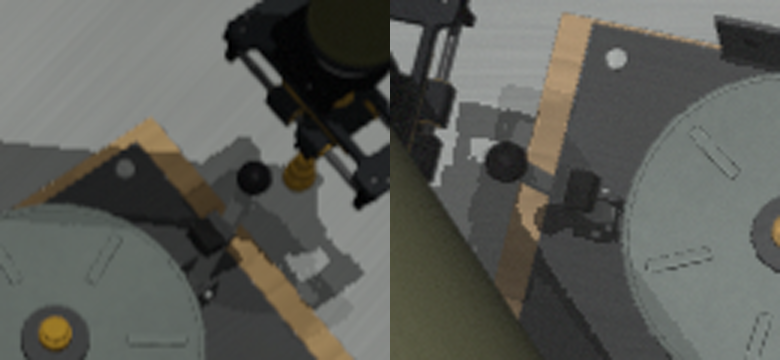

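The fingers are outside the ball and in line with it (reel x within 1 mm), with the coupling well below them. I'll push inward and watch the force.

```bash
cat > fb.py <<'E'
import re,numpy as np
t=open("log2.txt").read();v=lambda k:np.array([eval(x) for x in re.findall(k+r": (\[.*?\])",t)])
P=v("position");F=v("ft_force");u=np.array([.2096,.9778]);w=np.array([.9778,-.2096])
for p,f in zip(P,F):print(np.round(((p[:2]-[.5555,-.0245])@u*1000,p[2]*1000,f[:2]@u,f[:2]@w,f[2]),1))
E
{ python3 -m handwheel '[{"x":-0.01,"y":0,"z":0,"wx":0,"wy":0,"wz":0},{"x":-0.02,"y":0,"z":0,"wx":0,"wy":0,"wz":0},{"x":-0.03,"y":0,"z":0,"wx":0,"wy":0,"wz":0},{"x":-0.035,"y":0,"z":0,"wx":0,"wy":0,"wz":0}]'
python3 -m handwheel '[{"x":-0.003,"y":0,"z":0,"wx":0,"wy":0,"wz":0},{"x":-0.006,"y":0,"z":0,"wx":0,"wy":0,"wz":0}]'
python3 -m handwheel '[{"x":-0.003,"y":0,"z":0,"wx":0,"wy":0,"wz":0},{"x":-0.006,"y":0,"z":0,"wx":0,"wy":0,"wz":0}]'
python3 -m handwheel '[{"x":-0.003,"y":0,"z":0,"wx":0,"wy":0,"wz":0},{"x":-0.006,"y":0,"z":0,"wx":0,"wy":0,"wz":0}]'
python3 -m handwheel '[{"x":-0.003,"y":0,"z":0,"wx":0,"wy":0,"wz":0},{"x":-0.006,"y":0,"z":0,"wx":0,"wy":0,"wz":0}]'
python3 -m handwheel '[{"x":-0.003,"y":0,"z":0,"wx":0,"wy":0,"wz":0},{"x":-0.006,"y":0,"z":0,"wx":0,"wy":0,"wz":0}]'
} >log2.txt; python3 fb.py
```

```text
[237.  205.8  -0.4   0.3  -0.6]
[ 2.326e+02  2.051e+02  6.000e-01 -2.000e-01 -5.000e-01]
[230.6 205.3   9.    2.5  -1.5]
[227.  206.2   9.8   3.    2.1]
[222.2 207.3   9.9   1.7   4.8]
[2.171e+02 2.083e+02 1.160e+01 2.000e-01 9.100e+00]
```

```bash
{ python3 -m handwheel '[{"x":-0.003,"y":0,"z":0,"wx":0,"wy":0,"wz":0},{"x":-0.006,"y":0,"z":-0.001,"wx":0,"wy":0,"wz":0}]'
python3 -m handwheel '[{"x":-0.003,"y":0,"z":0,"wx":0,"wy":0,"wz":0},{"x":-0.006,"y":0,"z":-0.001,"wx":0,"wy":0,"wz":0}]'
python3 -m handwheel '[{"x":-0.003,"y":0,"z":0,"wx":0,"wy":0,"wz":0},{"x":-0.006,"y":0,"z":-0.001,"wx":0,"wy":0,"wz":0}]'
python3 -m handwheel '[{"x":-0.003,"y":0,"z":0,"wx":0,"wy":0,"wz":0}]'
python3 -m handwheel '[{"x":-0.002,"y":0,"z":0,"wx":0,"wy":0,"wz":0}]'
} >log2.txt; python3 fb.py
```

```text
[2.110e+02 2.092e+02 1.020e+01 2.000e-01 5.700e+00]
[ 2.049e+02  2.101e+02  1.020e+01 -1.000e-01  4.800e+00]
[198.6 210.8   9.3   0.7   5.2]
[195.5 211.   10.   -0.5   9. ]
[193.4 211.1   8.6  -0.7   7.7]
```

```bash
{ python3 -m handwheel '[{"x":-0.0015,"y":0,"z":0,"wx":0,"wy":0,"wz":0},{"x":-0.0015,"y":0,"z":0,"wx":0,"wy":0,"wz":0}]'
python3 -m handwheel '[{"x":-0.0015,"y":0,"z":0,"wx":0,"wy":0,"wz":0},{"x":-0.0015,"y":0,"z":0,"wx":0,"wy":0,"wz":0}]'
python3 -m handwheel '[{"x":-0.0015,"y":0,"z":0,"wx":0,"wy":0,"wz":0},{"x":-0.0015,"y":0,"z":0,"wx":0,"wy":0,"wz":0}]'
} >log2.txt; python3 fb.py
```

```text
[191.6 211.1   8.4  -1.1   7.7]
[190.3 211.    8.9  -0.4   7.1]
[189.6 211.1  10.6  -1.    7.9]
```

```bash
{ python3 -m handwheel '[{"x":-0.0015,"y":0,"z":0,"wx":0,"wy":0,"wz":0},{"x":-0.0015,"y":0,"z":0,"wx":0,"wy":0,"wz":0}]'
python3 -m handwheel '[{"x":-0.0015,"y":0,"z":0,"wx":0,"wy":0,"wz":0},{"x":-0.0015,"y":0,"z":0,"wx":0,"wy":0,"wz":0}]'
} >log2.txt; python3 fb.py
```

```text
[189.4 211.2  13.1   1.    6.4]
[189.1 211.3  15.3   0.9   5.4]
```

```bash
{ python3 -m handwheel '[{"x":-0.002,"y":0,"z":0,"wx":0,"wy":0,"wz":0},{"x":-0.002,"y":0,"z":0,"wx":0,"wy":0,"wz":0}]'
python3 -m handwheel '[{"x":-0.002,"y":0,"z":0,"wx":0,"wy":0,"wz":0},{"x":-0.002,"y":0,"z":0,"wx":0,"wy":0,"wz":0}]'
python3 -m handwheel '[{"x":-0.0015,"y":0,"z":0,"wx":0,"wy":0,"wz":0},{"x":-0.0015,"y":0,"z":0,"wx":0,"wy":0,"wz":0},{"x":-0.0015,"y":0,"z":0,"wx":0,"wy":0,"wz":0}]'
} >log2.txt; python3 fb.py
```

```text
[188.9 211.4  18.2   1.2   4.2]
[188.7 211.5  21.3   2.6   2.7]
[188.5 211.5  23.1   3.9   1.6]
```

The pad is firmly set: 23 N, with the lever moving only 0.2 mm per step. I'll back straight out, rise and check.

```bash
python3 -m handwheel '[{"x":0.005,"y":0,"z":0,"wx":0,"wy":0,"wz":0},{"x":0.015,"y":0,"z":0,"wx":0,"wy":0,"wz":0},{"x":0.035,"y":0,"z":0,"wx":0,"wy":0,"wz":0},{"x":0.065,"y":0,"z":0,"wx":0,"wy":0,"wz":0},{"x":0.085,"y":0,"z":0,"wx":0,"wy":0,"wz":0},{"x":0.085,"y":0,"z":-0.04,"wx":0,"wy":0,"wz":0},{"x":0.085,"y":0,"z":-0.08,"wx":0,"wy":0,"wz":0},{"x":0.12,"y":0,"z":-0.1,"wx":0,"wy":0,"wz":0},{"x":0.16,"y":0,"z":-0.1,"wx":0,"wy":0,"wz":0},{"x":0.16,"y":0,"z":-0.1,"wx":0,"wy":0,"wz":0}]'
python3 - <<'E'
from bench import ctrl
from h import *
o=[]
for n,(x,y) in(("scene",(225,90)),("top",(120,130))):
    r=ctrl.get_image(n);np.savez(f"pics/{n}6.npz",**r);o.append(cv2.resize(r["image"][y:y+180,x:x+195,::-1],None,fx=2,fy=2,interpolation=2))
cv2.imwrite("pics/s6.png",np.hstack(o))
E
```

```text
time: 33.0
position: [0.6235, 0.3109, 0.3076]
tool_rot: [-2.427, -1.985, -0.005]
ft_force: [-2.9, 0.7, -1.4]
grip_width: 0.007
grip_force: 0.0
```

View pics/s6.png

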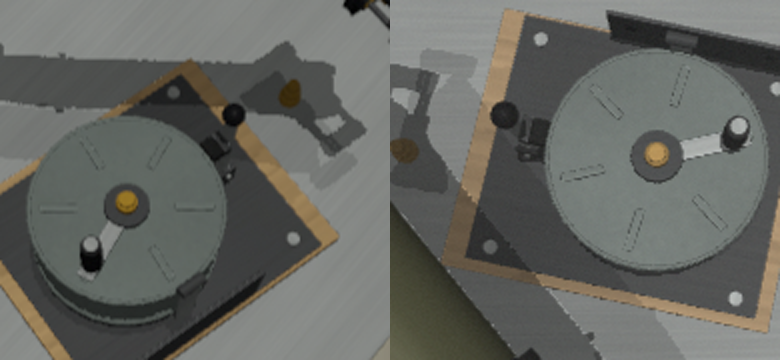

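The lever is upright, with the ball at (503,115) in the top crop. The crank cap is at pixel (294,192) as before, and the coupling still stands, so I'm handing in.

```bash
python3 -c "
from bench import ctrl
print(ctrl.close_job())"
```

```text
the job is handed in; nothing more can be done
None
```

I left the drum about 1° from the middle of the stiff stretch, let go of the crank, set the brake lever upright with about 23 N, and handed the job in at about 33 s; I did not touch the bench tools, though I rechecked only the coupling in the last picture.

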